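Close the drilling jig's slide and lock it with the locating pin

ROBOT

A 6-joint arm with a two-finger parallel gripper is mounted at the origin on a cart in front of the work surface, level with it; the furniture and walls round the work are solid. World frame = base frame: x ahead of the robot, y to its left, z up, the work surface at z = 0. Lengths are in m, angles in degrees, forces in N, time in s.
With the tool pointing down it reaches from about 0.35 to 0.875 m from the base axis. Payload 4.2 kg.
Tool frame: the origin (TCP) lies midway between the tips of the shut fingers; the grasp point (between the pads) lies 19 mm behind it; z points along the fingers, y is the line along which they close (so a half turn about z gives the same grasp; the last joint's range is limited). The gripper opens to 87 mm and grips with 3 to 60 N. Pads are 19 mm wide; open, the fingers measure 117 mm over their backs; the gripper's body (75 mm by 190 mm) begins 51 mm behind the grasp point.
Start: joints at [-57.261, 22.042, 0.453, 0, -68.411, -14.817], TCP at [0.192, -0.595, 0.223] pointing down, gripper open.
Joint ranges: [-179.83, 179.83], [-69.29, 118.12], [-61.27, 80.66], [-181.25, 117.63], [-171.15, -9.14], [-177.46, 177.46]. Speed limits (degrees/s): [159.86, 159.86, 180, 180, 180, 180].

INTERFACE

Orientations are given as [roll, pitch, yaw] about the fixed x, y, z axes, in that order (R = Rz(yaw) Ry(pitch) Rx(roll)).
In Python, from workcell import env gives the robot as it stands. The module is installed in compiled form; this text tells all that it offers. Calls block until the motion is done:
- env.goto(position, orientation): joint-space move of the TCP to a pose.
- env.move_straight(position, rotation=None, rate=0.15, force_limit=None): straight line of the TCP; rotation=None keeps the orientation; rate is the mean speed in m/s. With force_limit (N) it stops when the force on the tool has changed by that much, and returns True; else False.
- env.set_joints(angles): joint-space move.
- env.gripper_to(opening, grasp_force=None): opening from 0.0 (shut) to 1.0 (fully open); grasp_force is the grip in N (None keeps the last); returns when the fingers have stopped.
- env.dwell(seconds).
- env.inverse_kinematics(position, orientation): joint angles nearest the present ones, or None.
- env.read_state(): the state.
- env.grab_frame(name): name is "side" or "top"; returns a dict with "image" (400x640x3 uint8, blue, green, red), "fx", "fy", "cx", "cy" (pixels), "D" ([k1, k2, p1, p2, k3] as OpenCV has them; the pictures are not rectified), "position" and "orientation" of the camera in the world. Camera axes: x right, y up, looking along -z (the intrinsics and any distortion apply to the point x, -y, -z); pixel columns grow to the right and rows downward; lengths in m; the calibration is good to about 2 mm. A picture is of the moment at which its call begins. There is no depth.
A pose or a line that the arm cannot do raises env.Unreachable and nothing moves.
- env.close_job(): hands the job in; it is judged then, once.
Trained networks look in a picture, given as the dict that the camera call returned (one of the last four; its "shot" number tells which), for a name from the list of things; names that differ only in an ending like _2 or _b are one class to them, and where a whole thing is asked for, a point or a joint stands for the part that bears it (a point fixed in the world has none). Each returns a list of dicts, best first, with "score" (0 to 1); they miss things now and then, are a little off and sometimes report something else, mostly with a low value. They report only what shows in the picture. A call takes as long as a camera call. They do not tell look-alikes from the thing itself.
- env.search_frame(picture, thing): "xyz" ([x, y, z] in m, in world coordinates, good to about 4 mm: the middle of the surface that is visible of it).
- env.trace(picture, thing): "mask" (400x640 bool, what is visible of it).
The state is a dict: "clock": time; "joint_positions": joint angles; "qvel": joint speeds; "joint_torque": joint torques, N m; "position": TCP position; "tool_rot": TCP orientation; "force": force on the tool from outside, world axes, zero at the start; "wrist_torque": the same for the moment, N m; "opening": opening from 0.0 (shut) to 1.0 (fully open); "finger_force": force on a finger pad.
Only numpy, scipy, OpenCV 4.12 (cv2) and the standard library are available. Lean on these libraries where they do the work, as an engineer would, in place of code of your own. Each camera call takes 0.05 s, during which the arm holds its last target. There are 200 camera calls.

TASK

Push the drilling jig's slide fully home, so that its plate closes on the wooden block, then lock it there: take the red-knobbed pin from the wooden rack and put it upright into the hole on top of the jig's grey housing, pushed all the way down. Leave the blue-knobbed pin in the rack, do not disturb the tin or the dark offcut, and let go of everything.

Things in the scene. Friction and masses are not known exactly. Their poses are not given: they have to be found in the camera images.
- jig: drilling jig fixed to the table: aluminium base 235 x 110 x 14 mm, grey housing (x -40..40, y -30..30 mm, top 42 mm above the table), wooden block (x 97..127 mm) against a grey stop 54 mm high (x 127..139 mm). Origin on the table under the hole in the housing's top; x is the slide's closing direction, from its knob towards the block; z up
- jig_hole (a point): centre of the brass-rimmed hole's mouth on the housing's top, 42 mm above the table. Hole straight down: 9.6 mm wide with 2.5 mm countersink through 12 mm of housing, then the steel bar's 11 mm hole (in line only when the slide is home), then 10 mm wide through the base. A seated pin's collar rests on the mouth
- slide (a joint): travel of the jig's steel slide bar in m: 0 is fully home (its plate on the wooden block), up to 0.045 drawn out; it grows against the jig's x. About 3 N of friction
- slide_knob (a point): point on the axis of the slide's upright black knob at gripping height, 70 mm above the table. The knob is 22 mm across and reaches from 46 to 90 mm above the table; it lies on the jig's x axis 80 mm before the hole when the slide is home
- rack: light wooden pin rack fixed to the table, 130 x 50 x 45 mm; origin under its centre, long side along x, two holes at x = -35 and 35 mm
- red_pin: locating pin with red knob, starting upright in either rack hole, tip 7 mm above the table. Origin at the shank's tip, z up the pin. Shank 8 mm across, 38 mm long, tip chamfered 2 mm; collar 18 mm across, 38 to 43 mm above the tip; knob 20 mm across, 43 to 73 mm above the tip. About 0.05 kg
- blue_pin: the same pin with a blue knob, in the other rack hole; to be left there. Origin at the tip of the shank
- wax_tin: bystander: round tin with a red lid, 77 mm across, 39 mm high; origin under its centre
- dark_offcut: bystander: dark wooden offcut 50 x 50 x 18 mm; origin under its centre
Not all that is in view belongs to the job. Of the things like the red_pin, leave any that is yellow; of the rest the smaller one is meant.

How it is judged:
By the outcome, as a careful person would: the job done as asked, in the order asked, and still so for the second after the job is handed in, with the robot touching nothing.
It also fails if it takes over 58 s, if anything falls off the work surface, if the arm or the gripper's body presses on something with over 40 N, if the wrist force passes 120 N, or if a joint passes its speed limit or range.

## Working session

There is one attempt and no reset: what is moved stays moved. The work goes in short steps, each a Python script; the robot and the scene stay as the last script left them, time stands still between calls to the robot, and variables do not carry over. Pictures are saved under pics/ and viewed, at most 10 in all, crops included, and the job is handed in when it is done.

```bash
mkdir -p pics; cat > h.py <<'E'
import numpy as np, cv2
from scipy.spatial.transform import Rotation as R
from workcell import env
def cam(f):
    o=np.array(f["orientation"],float)
    Rm=o if o.shape==(3,3) else R.from_euler('xyz',o,degrees=True).as_matrix()
    K=np.array([[f["fx"],0,f["cx"]],[0,f["fy"],f["cy"]],[0,0,1]]);return Rm,np.array(f["position"],float),K,np.array(f["D"],float)
def ray(f,uv):
    Rm,p,K,D=cam(f);a=cv2.undistortPoints(np.array([[uv]],float),K,D)[0,0]
    return p,Rm@np.array([a[0],-a[1],-1])
def at_z(f,uv,z):
    p,d=ray(f,uv);return p+d*(z-p[2])/d[2]
def proj(f,X):
    Rm,p,K,D=cam(f);c=(np.atleast_2d(X)-p)@Rm*[1,-1,-1]
    return cv2.projectPoints(c,np.zeros(3),np.zeros(3),K,D)[0][:,0]
E
python3 - <<'E'
from h import *
print(env.read_state())
for n in("top","side"):
    f=env.grab_frame(n);cv2.imwrite(f"pics/{n}0.png",f["image"])
    print(n,{k:v for k,v in f.items() if k!="image"})
    for t in("jig","jig_hole","slide","slide_knob","rack","red_pin","blue_pin","wax_tin","dark_offcut"):
        try:
            print(t,[(np.round(d["xyz"],3).tolist(),round(d["score"],2),proj(f,d["xyz"]).round().tolist()) for d in env.search_frame(f,t)])
        except Exception as e: print(t,e)
E
```

```text
{'clock': 0.0, 'joint_positions': array([-5.72614578e+01,  2.20900578e+01,  3.79372975e-01, -2.95734626e-02,
       -6.84132595e+01, -1.48179136e+01]), 'qvel': array([ 0.10970167,  0.00599078, -0.04592006, -0.06676065, -0.06464517,
       -0.07735284]), 'joint_torque': array([-3.05113363e-04, -3.90664208e+01,  1.87408197e+01,  4.21978444e+00,
        1.11082080e-02, -1.82861450e-04]), 'position': array([ 0.19215198, -0.59407778,  0.22146275]), 'tool_rot': array([ 1.79873148e+02, -5.13727743e-03, -1.62090276e+02]), 'force': array([ 0.28850142, -0.41206921, -0.02048562]), 'wrist_torque': array([ 0.00228963, -0.00717829, -0.07044617]), 'finger_force': 0.0, 'opening': 1.002296596289778}
top {'fx': 370.5871144527763, 'fy': 370.5871144527763, 'cx': 320.6521222436086, 'cy': 202.39111128470086, 'D': array([-0.06548334,  0.        ,  0.        ,  0.        ,  0.        ]), 'position': array([0.41465762, 0.20407442, 0.93946374]), 'orientation': array([  6.25821665,   2.16245698, -89.33292582]), 'shot': 1}
jig [([0.533, 0.11, 0.016], 0.9, [[373.0, 196.0]])]
jig_hole [([0.526, 0.108, 0.016], 0.7
[... 713 characters left out ...]
), 'orientation': array([  54.05714324,   -0.78396061, -162.71750056]), 'shot': 2}
jig [([0.522, 0.131, 0.029], 0.55, [[312.0, 197.0]])]
jig_hole [([0.527, 0.132, 0.03], 0.86, [[310.0, 197.0]])]
slide [([0.523, 0.007, 0.036], 0.72, [[327.0, 168.0]])]
slide_knob [([0.52, 0.001, 0.029], 0.98, [[329.0, 169.0]])]
rack [([0.355, 0.292, 0.048], 0.86, [[366.0, 249.0]])]
red_pin [([0.365, 0.382, 0.055], 0.71, [[350.0, 276.0]]), ([0.458, 0.333, 0.082], 0.62, [[311.0, 238.0]]), ([0.372, 0.315, 0.068], 0.55, [[355.0, 247.0]])]
blue_pin [([0.358, 0.239, 0.068], 0.69, [[371.0, 225.0]])]
wax_tin [([0.613, 0.405, 0.041], 0.67, [[224.0, 261.0]])]
dark_offcut [([0.503, 0.444, 0.021], 0.85, [[269.0, 295.0]])]
```

View pics/top0.png

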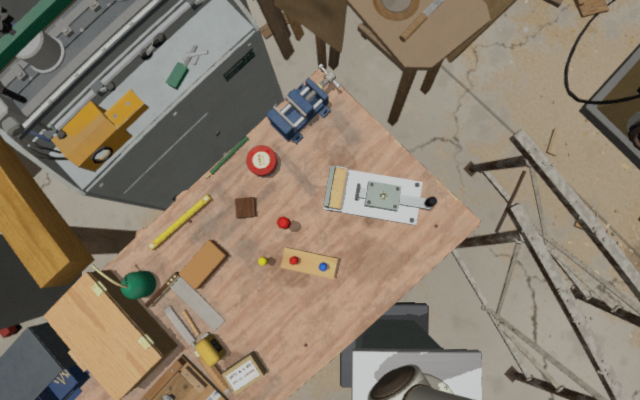

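View pics/side0.png

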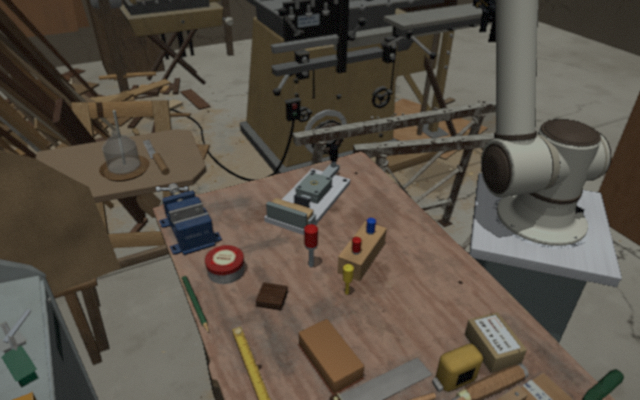

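The pictures show three things that could pass for the red pin:
- Red in the rack: top (294,261), side (357,245).
- Larger red one standing free: top (284,223), side (311,237).
- Yellow one: top (264,261), side (348,270).

I choose the one in the rack, because it is the smaller of the two reds. I'll check that in a close crop.

```bash
python3 - <<'E'
import cv2
a=cv2.imread('pics/top0.png')[150:230,315:445];cv2.imwrite('pics/c1.png',cv2.resize(a,None,fx=6,fy=6,interpolation=cv2.INTER_CUBIC))
a=cv2.imread('pics/side0.png')[210:310,290:400];cv2.imwrite('pics/c3.png',cv2.resize(a,None,fx=5,fy=5,interpolation=cv2.INTER_CUBIC))
E
```

```text
(no output)
```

View pics/c1.png

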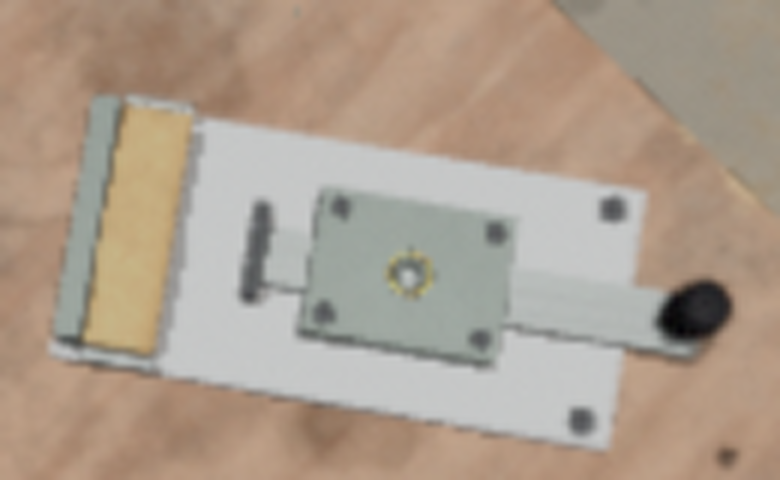

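View pics/c3.png

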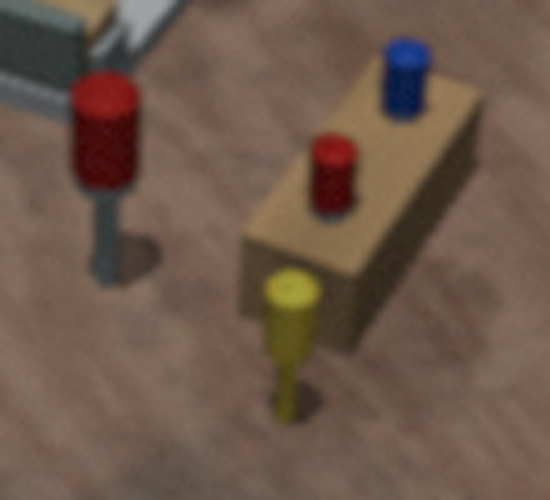

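The crop confirms it: the red pin in the rack has the smaller knob, the same size as the blue one's, and the free-standing red is clearly bigger. The hole is at top px (382.8,195.4) and the slide is drawn out. Next I'll measure precisely.

```bash
cat >> h.py <<'E'
from scipy.optimize import least_squares
def cyl(x,y,r,z0,z1):
    t=np.linspace(0,2*np.pi,40);return np.vstack([np.c_[x+r*np.cos(t),y+r*np.sin(t),0*t+z] for z in(z0,z1)])
def cen(f,c):  # silhouette bbox centroid via filled hull
    h=cv2.convexHull(proj(f,c).astype(np.float32));m=cv2.moments(h);return np.array([m['m10'],m['m01']])/m['m00']
def blob(f,box,kind):
    im=f["image"].astype(int);B,G,Rr=im[...,0],im[...,1],im[...,2]
    m={'red':(Rr>G+50)&(Rr>B+50)&(Rr>70)&(G<70),'blue':(B>Rr+50)&(B>G+30),'dark':im.max(2)<60}[kind]
    w=np.zeros_like(m);x0,y0,x1,y1=box;w[y0:y1,x0:x1]=1
    n,l,s,c=cv2.connectedComponentsWithStats((m&w).astype(np.uint8));k=1+s[1:,4].argmax();return c[k],s[k]
def fitcyl(obs,r,z0,z1,x0):
    g=lambda p:np.concatenate([cen(f,cyl(p[0],p[1],r,z0,z1))-c for f,c in obs])
    s=least_squares(g,x0,diff_step=1e-3);return s.x,s.fun
E
python3 - <<'E'
from h import *
t=env.grab_frame("top");s=env.grab_frame("side")
for nm,kind,bt,bs,r,z0,z1,x0 in(("red",'red',(285,250,303,270),(345,232,370,256),.010,.050,.080,(.37,.3)),("blue",'blue',(313,258,333,278),(360,214,385,238),.010,.050,.080,(.36,.23)),("knob",'dark',(420,190,445,212),(320,140,345,180),.011,.046,.090,(.52,0.))):
    a,sa=blob(t,bt,kind);b,sb=blob(s,bs,kind);print(nm,a.round(1),sa,b.round(1),sb)
    for o in([(t,a)],[(s,b)],[(t,a),(s,b)]): print('  ',*[v.round(4) for v in fitcyl(o,r,z0,z1,x0)])
up=lambda u,v:((u+.5)/6-.5+315,(v+.5)/6-.5+150)
print("hole",at_z(t,up(409,275),.042))
for p in((200,118),(645,188),(50,355),(605,448)): print(at_z(t,up(*p),.014).round(4))
for p in((322,186),(516,217),(300,330),(493,355)): print('H',at_z(t,up(*p),.042).round(4))
a=s["image"][135:235,255:365];cv2.imwrite('pics/c4.png',cv2.resize(a,None,fx=6,fy=6,interpolation=cv2.INTER_CUBIC)[:600])
E
```

```text
red [293.7 260.1] [290 257   8   7  49] [356.3 241.4] [352 237  10  15  67]
   [0.3737 0.2997] [-0. -0.]
   [0.3749 0.2948] [-0.  0.]
   [0.3742 0.2979] [ 0.7725 -0.1772 -0.0482  1.0217]
blue [322.6 266.5] [319 263   8   8  49] [370.6 224. ] [367 218   9  14  86]
   [0.3598 0.2317] [-0. -0.]
   [0.3601 0.2319] [-0.  0.]
   [0.36   0.2318] [-0.0267 -0.0712  0.0688 -0.017 ]
knob [430.2 201.6] [425 197  11  10  79] [330.7 149.2] [320 140  24  25 352]
   [ 0.5135 -0.0195] [-0.  0.]
   [ 0.5254 -0.0328] [-0. -0.]
   [ 0.5179 -0.0214] [ 0.7688 -1.8125  1.5696  2.6161]
hole [0.53094217 0.08817433 0.042     ]
[0.6008 0.172  0.014 ]
[ 0.5721 -0.0146  0.014 ]
[0.4998 0.2343 0.014 ]
[0.4629 0.0039 0.014 ]
H [0.5673 0.1233 0.042 ]
H [0.555  0.0446 0.042 ]
H [0.5082 0.1323 0.042 ]
H [0.4986 0.0545 0.042 ]
```

View pics/c4.png

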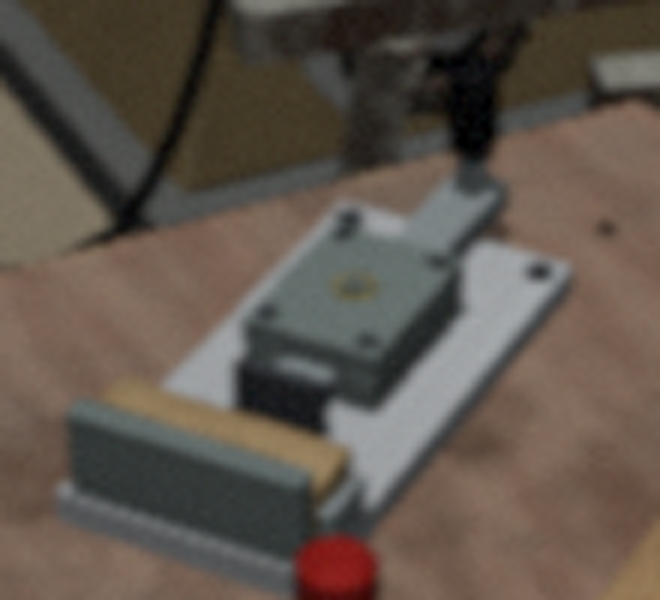

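The crop shows the hole at side px (313.4,182.2) and the knob against a dark background, so its side fit is unreliable and I'll use the top fit. Red-blue spacing comes to 69.4 mm against 70 nominal, and jig yaw is about 81°. Now I'll triangulate the hole, get the larger red's height, and check IK.

```bash
python3 - <<'E'
from h import *
t=env.grab_frame("top");s=env.grab_frame("side")
print("hole top/side",at_z(t,(382.75,195.4),.042),at_z(s,(313.4,182.25),.042))
def tri(a,b):
    p,d=ray(t,a);q,e=ray(s,b);k=np.linalg.lstsq(np.c_[d,-e],q-p,rcond=None)[0];return (p+k[0]*d+q+k[1]*e)/2,np.linalg.norm(p+k[0]*d-q-k[1]*e)
print("hole tri",tri((382.75,195.4),(313.4,182.25)))
print("bigred top",tri((283.5,222.5),(310.6,228)),"red top",tri((293.7,260.5),(356.5,239.7)),"yellow top",tri((263,261),(348,267)))
for nm,p in(("knob",(.5135,-.0195,.051)),("home",(.518,.009,.051)),("pin",(.3738,.2996,.05)),("hole",(.531,.088,.07)),("holeup",(.531,.088,.2))):
    for y in(81.2,-98.8,120,-60): 
        q=env.inverse_kinematics(p,[180,0,y]);print(nm,y,None if q is None else np.round(q,0))
E
```

```text
hole top/side [0.53098304 0.08817405 0.042     ] [0.53227812 0.08865333 0.042     ]
hole tri (array([0.53167432, 0.08831279, 0.04181669]), np.float64(0.0013679329541569296))
bigred top (array([0.46071577, 0.3215033 , 0.0979826 ]), np.float64(0.0018696975655461232)) red top (array([0.37342921, 0.2990736 , 0.07332441]), np.float64(0.0008579276851915945)) yellow top (array([0.37085893, 0.37230525, 0.06671116]), np.float64(0.0009732586292639216))
knob 81.2 [ 16.  23. -27.   0. -40. 155.]
knob -98.8 [ 16.  23. -27.   0. -40. -25.]
knob 120 [  16.   23.  -27.   -0.  -40. -166.]
knob -60 [ 16.  23. -27.   0. -40.  14.]
home 81.2 [ 19.  23. -27.   0. -40. 152.]
home -98.8 [ 19.  23. -27.   0. -40. -28.]
home 120 [  19.   23.  -27.   -0.  -40. -169.]
home -60 [ 19.  23. -27.   0. -40.  11.]
pin 81.2 [ 58.  20. -32.   0. -38. 113.]
pin -98.8 [ 58.  20. -32.  -0. -38. -67.]
pin 120 [ 58.  20. -32.   0. -38. 152.]
pin -60 [ 58.  20. -32.   0. -38. -28.]
hole 81.2 [ 27.  23. -23.   0. -44. 145.]
hole -98.8 [ 27.  23. -23.   0. -44. -35.]
hole 120 [  27.   23.  -23.    0.  -44. -177.]
hole -60 [ 27.  23. -23.   0. -44.   3.]
holeup 81.2 [ 27.  15. -14.   0. -62. 145.]
holeup -98.8 [ 27.  15. -14.   0. -62. -35.]
holeup 120 [  27.   15.  -14.    0.  -62. -177.]
holeup -60 [ 27.  15. -14.   0. -62.   3.]
```

```bash
python3 - <<'E'
from h import *
def st(m):
    s=env.read_state();print(m,round(s["clock"],2),s["position"].round(4),s["force"].round(1),round(s["opening"],3),round(s["finger_force"],1))
u=np.array([np.cos(np.radians(81.2)),np.sin(np.radians(81.2)),0])
hole=np.array([.5314,.0883,0])
k=hole-u*.109; k[2]=.051
env.goto(k+[0,0,.13],[180,0,-98.8]);env.gripper_to(.6)
env.move_straight(k+[0,0,.045],rate=.2)
r=env.move_straight(k,rate=.08,force_limit=10);st(r)
env.gripper_to(0,15);st("grip")
p=np.array(env.read_state()["position"])
r=env.move_straight(k+u*.045,rate=.05,force_limit=18);st(r)
print("along u from hole",(env.read_state()["position"]-hole)@u)
f=env.grab_frame("top");cv2.imwrite("pics/t2.png",cv2.resize(f["image"][130:240,310:460],None,fx=5,fy=5,interpolation=cv2.INTER_CUBIC))
E
```

```text
False 5.71 [ 0.5152 -0.0193  0.0515] [-0.1 -0.5 -0.3] 0.602 0.0
grip 6.35 [ 0.514  -0.0194  0.0511] [-2.3  1.8  3.5] 0.245 15.0
True 7.02 [0.519  0.012  0.0509] [ 0.9 -1.3  2.4] 0.245 15.0
along u from hole -0.07730445976260694
```

View pics/t2.png

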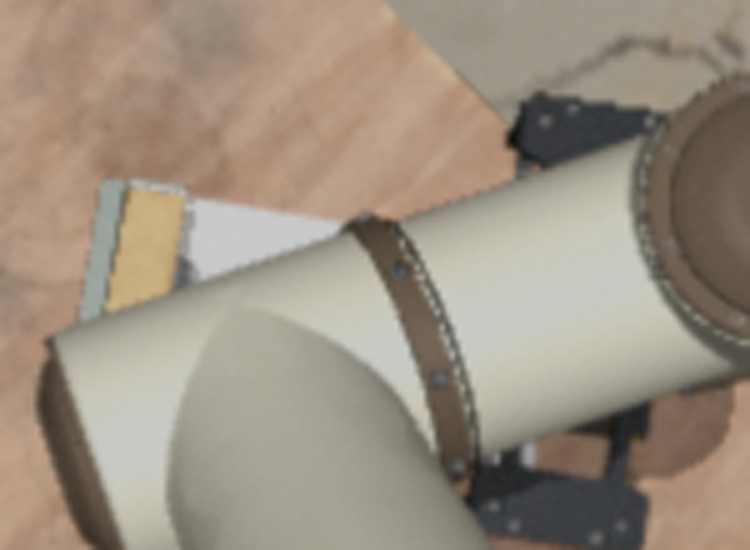

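The arm hides most of the jig, but the plate is seen at the block (crop 185,270). I'll push once more to confirm it is home, then let go and look.

```bash
python3 - <<'E'
from h import *
def st(m):
    s=env.read_state();print(m,round(s["clock"],2),s["position"].round(4),s["force"].round(1),round(s["opening"],3),round(s["finger_force"],1))
u=np.array([np.cos(np.radians(81.2)),np.sin(np.radians(81.2)),0])
p=np.array(env.read_state()["position"])
r=env.move_straight(p+u*.015,rate=.04,force_limit=25);st(r)
env.gripper_to(.6);st("open")
p=np.array(env.read_state()["position"])
env.move_straight([p[0],p[1],.16],rate=.2)
pin=np.array([.3738,.2996,.0])
env.gripper_to(.5)
env.goto(pin+[0,0,.16],[180,0,-98.8]);st("above pin")
t=env.grab_frame("top");a,sa=blob(t,(420,185,445,212),'dark');print(a,fitcyl([(t,a)],.011,.046,.09,(.52,0))[0])
cv2.imwrite("pics/t3.png",cv2.resize(t["image"][140:240,310:450],None,fx=5,fy=5,interpolation=cv2.INTER_CUBIC))
E
```

```text
False 7.63 [0.5216 0.0276 0.0506] [-1.3  2.7  0.6] 0.057 1.6
open 8.66 [0.5214 0.0268 0.051 ] [ 0.3 -0.   0.5] 0.6 0.0
above pin 11.03 [0.3741 0.2992 0.16  ] [ 0.6 -0.4  0.2] 0.499 0.0
[421.22222222 198.92592593] [0.51966934 0.00145894]
```

View pics/t3.png

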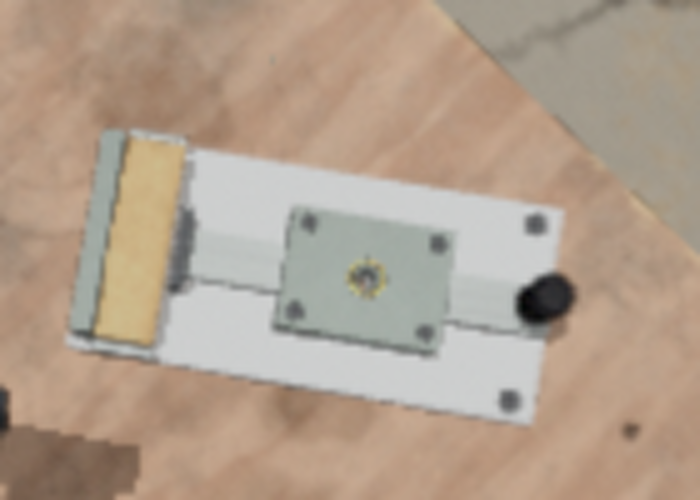

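The slide looks nearly home, with the plate at crop (180,250) by the block. But the fingers slid off the front of the knob, which could have wedged it back a bit. I'll push it from behind with the fingers shut to make sure, and measure the knob before and after.

```bash
python3 - <<'E'
from h import *
def st(m):
    s=env.read_state();print(m,round(s["clock"],2),s["position"].round(4),s["force"].round(1),round(s["opening"],3),round(s["finger_force"],1))
u=np.array([np.cos(np.radians(81.2)),np.sin(np.radians(81.2)),0]);hole=np.array([.5314,.0883,0])
def knob():
    t=env.grab_frame("top");a,sa=blob(t,(408,185,445,212),'dark');k=fitcyl([(t,a)],.011,.046,.09,(.52,0))[0];print(a,sa,k,(np.r_[k,0]-hole)@u)
knob()
env.gripper_to(0,15)
b=hole-u*.125
env.goto(b+[0,0,.16],[180,0,-98.8])
env.move_straight(b+[0,0,.12],rate=.2)
print(env.move_straight(b+[0,0,.058],rate=.1,force_limit=10))
r=env.move_straight(b+u*.05+[0,0,.058],rate=.04,force_limit=20);st(r)
print((env.read_state()["position"]-hole)@u)
p=np.array(env.read_state()["position"])
env.move_straight(p-u*.02,rate=.1);env.move_straight(p-u*.02+[0,0,.1],rate=.2);env.gripper_to(.5)
env.goto([.3738,.2996,.16],[180,0,-98.8]);knob();st("")
E
```

```text
[418.51428571 199.61428571] [414 195  10  10  70] [0.51798727 0.00786485] -0.08154025843130595
False
True 15.33 [ 0.5156 -0.0108  0.0579] [ 0.2 -4.3  1.6] 0.007 2.1
-0.10033304670244704
[417.77777778 199.34722222] [413 195  10  10  72] [0.5186059  0.00958736] -0.07974337768328599
 18.7 [0.3743 0.2989 0.1599] [ 0.2 -0.3  0.5] 0.501 0.0
```

The knob now measures 79.7 mm from the hole (80 nominal) and the push ended on a 20 N hard stop, so the slide is home. Next is the pin.

```bash
python3 - <<'E'
from h import *
def st(m):
    s=env.read_state();print(m,round(s["clock"],2),s["position"].round(4),s["force"].round(1),round(s["opening"],3),round(s["finger_force"],1))
pin=np.array([.3738,.2996,0]);hole=np.array([.5314,.0883,0])
r=env.move_straight(pin+[0,0,.05],rate=.12,force_limit=10);st(r)
env.gripper_to(0,25);st("grip")
p=np.array(env.read_state()["position"])
env.move_straight([p[0],p[1],.135],rate=.12);st("lift")
env.goto(hole+[0,0,.135],[180,0,-98.8])
env.move_straight(hole+[0,0,.105],rate=.1);st("above hole")
s=env.grab_frame("side");cv2.imwrite("pics/s4.png",cv2.resize(s["image"][110:230,250:380],None,fx=5,fy=5,interpolation=cv2.INTER_CUBIC))
print("expect tip px",proj(s,[[*hole[:2],.062],[*hole[:2],.042]]))
E
```

```text
False 19.77 [0.3742 0.3    0.0505] [0.8 0.  0.2] 0.5 0.0
grip 20.32 [0.3738 0.2997 0.0503] [-0.6 -0.4  1.8] 0.22 25.0
lift 21.18 [0.3734 0.2992 0.1342] [ 0.1  0.5 -1.7] 0.219 25.0
above hole 22.66 [0.5313 0.0891 0.1051] [ 0.1  0.2 -0.6] 0.221 25.0
expect tip px [[313.81525971 175.27344167]
 [313.7918528  182.23677297]]
```

View pics/s4.png

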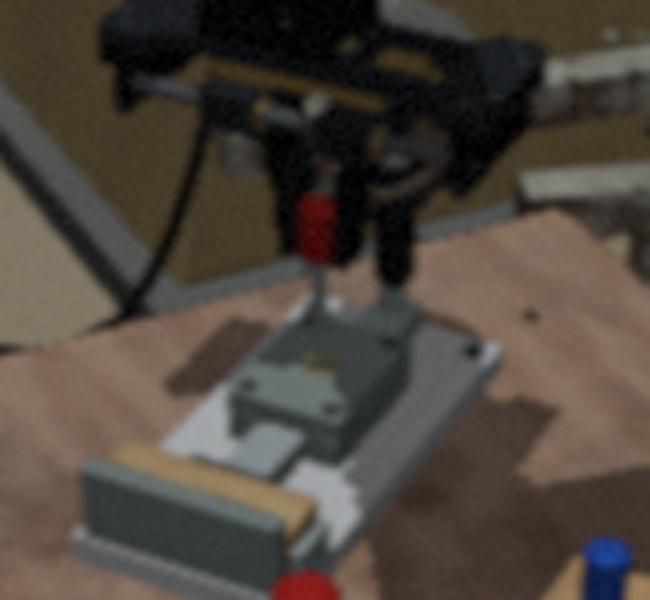

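The held pin hangs upright with its shank at crop x≈318, as expected, above the hole at (320,360). The plate is closed up against the block. Inserting.

```bash
python3 - <<'E'
from h import *
def st(m):
    s=env.read_state();print(m,round(s["clock"],2),s["position"].round(4),s["force"].round(1),round(s["opening"],3),round(s["finger_force"],1))
hole=np.array([.5314,.0883,0])
st(env.move_straight(hole+[0,0,.089],rate=.06))
st(env.move_straight(hole+[0,0,.045],rate=.03,force_limit=12))
E
```

```text
False 23.12 [0.5312 0.0881 0.0885] [ 0.  -0.  -0.5] 0.221 25.0
True 24.42 [0.5313 0.0878 0.0473] [-0.4 -0.2  3.4] 0.223 25.0
```

```bash
python3 - <<'E'
from h import *
def st(m):
    s=env.read_state();print(m,round(s["clock"],2),s["position"].round(4),s["force"].round(1),round(s["opening"],3),round(s["finger_force"],1))
p=np.array(env.read_state()["position"])
st(env.move_straight(p-[0,0,.006],rate=.03,force_limit=18))
env.gripper_to(.5);st("open")
p=np.array(env.read_state()["position"]);env.move_straight([p[0],p[1],.2],rate=.15)
env.goto([.35,-.25,.25],[180,0,-98.8]);env.dwell(.3);st("away")
t=env.grab_frame("top");s=env.grab_frame("side")
for f,box in((t,(365,180,400,210)),(s,(300,150,330,195))):
    c,q=blob(f,box,'red');print(c,q,"seated expect",cen(f,cyl(.5314,.0883,.01,.047,.077)))
a,_=blob(t,(408,185,445,212),'dark');k=fitcyl([(t,a)],.011,.046,.09,(.52,0))[0];print("knob",k,np.hypot(*(k-[.5314,.0883])))
A=cv2.resize(t["image"][140:270,235:450],None,fx=3,fy=3,interpolation=cv2.INTER_CUBIC)
B=cv2.resize(s["image"][135:300,200:400],None,fx=3,fy=3,interpolation=cv2.INTER_CUBIC)
cv2.imwrite("pics/end_t.png",A);cv2.imwrite("pics/end_s.png",B)
E
```

```text
True 24.62 [0.5314 0.0878 0.0465] [-1.   1.   4.7] 0.222 25.0
open 25.36 [0.5306 0.087  0.0458] [-0.3 -0.5  0.2] 0.494 0.0
away 28.27 [ 0.3504 -0.2496  0.2498] [ 0.2 -1.3 -0.1] 0.501 0.0
[383.9  194.04] [380 190   9   9  50] seated expect [383.85834128 194.07717146]
[313.55172414 172.4137931 ] [311 170   6   6  29] seated expect [313.81140436 175.24337476]
knob [0.51857707 0.00941003] 0.07992530616691061
```

View pics/end_s.png

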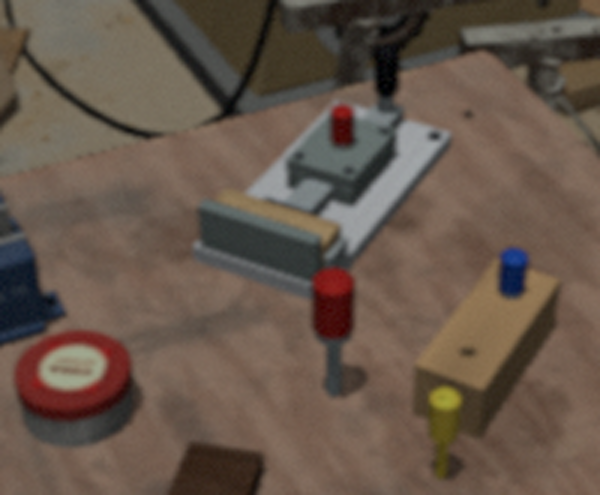

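View pics/end_t.png

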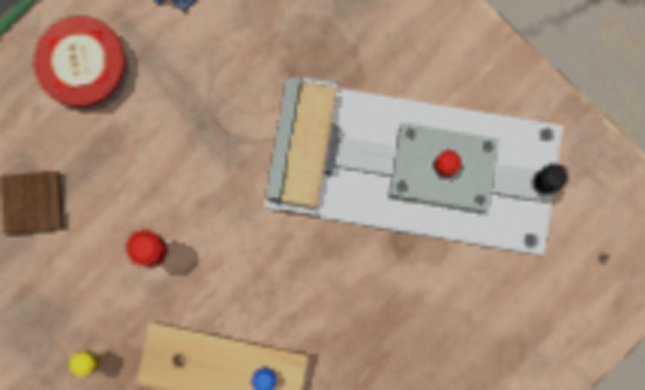

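The red pin is seated: no shank shows between its knob (side crop 342,125) and the housing, and the knob centroid matches the seated prediction in the top view. The slide is home at 79.9 mm. The blue pin, tin and offcut are where they were.

```bash
python3 -c "
from workcell import env
print(env.close_job())"
```

```text
the job is handed in; nothing more can be done
None
```

The job is handed in at about 28 s: the slide is home, the red pin is fully seated in the jig's hole, and the blue pin, tin and offcut are undisturbed; the first pull on the slide slipped off its knob, so I pushed it home again from behind.

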